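Load the spice drawer, lid its salt bowl, shut it and lock it with the cam lever

ROBOT

A 6-joint arm with a two-finger parallel gripper is mounted at the origin on the work surface. World frame = base frame: x ahead of the robot, y to its left, z up, the work surface at z = 0. Lengths are in mm, angles in rad, forces in N, time in s.
With the tool pointing down it reaches from about 350 to 875 mm from the base axis. Payload 4.2 kg.
Tool frame: the origin (TCP) lies midway between the tips of the shut fingers; the grasp point (between the pads) lies 19 mm behind it (arm.tcp_to_grasp is the distance from the TCP to the grasp point, in mm); z points along the fingers, y is the line along which they close (so a half turn about z gives the same grasp; the last joint's range is limited). The gripper opens to 85 mm and grips with 20 to 120 N. Pads are 22 mm wide; open, the fingers measure 114 mm over their backs; the gripper's body (76 mm by 85 mm) begins 54 mm behind the grasp point. The pads swing forward as they close: fully open they stand 13 mm farther back than shut.
Start: joints at [-0.937, 0.385, 0.008, 0, -1.194, -0.259], TCP at [228.818, -581.585, 231.312] pointing down, gripper open.
Joint ranges: [-3.14, 3.14], [-1.21, 2.06], [-1.07, 1.41], [-3.16, 2.05], [-2.99, -0.16], [-3.1, 3.1]. Speed limits (rad/s): [2.79, 2.79, 3.14, 3.14, 3.14, 3.14].

INTERFACE

Orientations are given as a unit quaternion [x, y, z, w].
In Python, from bench import arm, get_image gives the robot as it stands.
- The arm moves only by the tool drive_tool, never from a script. Its argument "deltas" is a list of rows, each a list of 2 entries, a list of its own where there are three numbers: the shift along the tool's x, y, z in cm, then the turn, a rotation vector about the tool's x, y, z in degrees. In form: [[[x, y, z], [ax, ay, az]], ...]. A call has 1 to 12 rows; each row shifts and turns the commanded pose from where the row before left it, along the tool's axes as they then stand; what a row does not reach is not made up. A row lasts 1/10 s, in which the tool goes at most 50 mm and 8.59 degrees, less where a joint would pass 70% of its speed; a pose out of reach is approached as far as the arm can. A call with a gripper value outside its range is refused whole. "claw" is the finger opening in cm, from 0 to 8.54, set as the call begins (left out, the last holds). The fingers move at their own pace and stop on an object; the grip force is fixed at half the most. Time passes only in rows, so rows that do not move let the fingers close. It gives the time, the measured TCP pose, the force, the opening and the grip force at its end, in the units of the state.
- arm.read_state(): the state, without advancing time (a new reading comes with each control period).
- get_image(name): name is "scene" or "top"; returns a dict with "img" (480x640x3 uint8, red, green, blue), "fx", "fy", "cx", "cy" (pixels), "eye" and "orientation" of the camera in the world. Camera axes: x right, y down, z forward; pixel columns grow to the right and rows downward; lengths in mm; the calibration is good to about 2 mm. A picture is of the moment at which its call begins. There is no depth.
- arm.job_done(): hands the job in; it is judged then, once.
The state is a dict: "clock": time; "joints": joint angles; "joint_vel": joint speeds; "joint_efforts": joint torques, N m; "position": TCP position; "ee_rot": TCP orientation; "contact_force": force on the tool from outside, world axes, zero at the start; "wrist_torque": the same for the moment, N m; "gripper_width": finger opening in mm; "grasp_force": force on a finger pad.
Only numpy, scipy, OpenCV 4.12 (cv2) and the standard library are available. Lean on these libraries where they do the work, as an engineer would, in place of code of your own. Each camera call takes 0.05 s, during which the arm holds its last target. There are 200 camera calls.

TASK

Put the spices away: put the wooden lid properly on the open salt bowl in the drawer and stand the short glass jar upright in the empty front compartment beside the bowl, while the drawer is still open. Then push the drawer fully shut, and only after that flip the cam lever on the rack's roof all the way over to the front so that it locks the drawer. Leave the tall jar and the tongs where they are.

Things in the scene. Friction and masses are not known exactly. Their poses are not given: they have to be found in the camera images.
- rack: White plastic spice rack, a fixed case 214 mm deep (its x), 250 mm wide (its y) and 124 mm high with an open front at its -x end (case front plane at x = -107 mm) closed by a grey drawer. Roof 9 mm thick, its underside 115 mm above the cart top. Origin: centre of its underside, on the cart top; z up; the drawer slides out towards its -x.
- drawer (a joint): Slide of the grey drawer, in m: 0 = fully shut, 0.16 = fully out; it starts 0.12 to 0.155 out. Light friction (about 2 N), no spring. Its floor's top is 16 mm above the cart top; its walls and dividers rise 30 mm above that floor. Pushing anywhere on its face shuts it.
- face_top (a point): Middle of the top edge of the drawer's face, on its outer (front) surface, 118 mm above the cart top; moves with the drawer. Axes as the rack's: x points inwards (the way to push shut). The face is 242 mm wide and 13 mm thick; 45 mm above the cart top it has a finger ledge 120 mm wide that sticks out 11 mm.
- bowl_mouth (a point): Centre of the rim of the white ceramic salt bowl, which is fixed in one front compartment of the drawer. Rim 66 mm above the cart top, outer radius 45 mm, inner radius about 41 mm; bowl 50 mm high. Lies 56 mm to the drawer's -y side of its middle. Axes as the rack's.
- bay (a point): Floor centre of the empty front compartment of the drawer beside the bowl (108 mm along x, 111 mm along y, walls 30 mm high; at its -x side the 118 mm high drawer face, inner surface 56 mm from this point). Axes as the rack's.
- lid: Loose round wooden lid of the salt bowl, standing on the cart the right way up. From below: a plug of radius 34 mm and 8 mm thick (goes into the bowl's mouth), a flange of radius 50 mm and 8 mm thick (rests on the rim), a round knob of radius 12 mm and 30 mm tall; 46 mm high in all. Origin: centre of the plug's underside; z up. Seated, the origin lies 8 mm below the rim.
- jar: The short glass spice jar with metal cap, loose and standing: radius 26 mm, 85 mm tall. Origin: centre of its underside, z up.
- tall_jar: The tall glass jar with metal cap, too tall for the drawer: radius 28 mm, 130 mm tall, loose and standing. Origin: centre of its underside. Bystander, leave it.
- tongs: Kitchen tongs with dark silicone tips, about 205 mm long and 60 mm wide, lying flat on the cart, tips to its +x. Origin: about the middle, on the cart top. Bystander, leave them.
- carousel: Fixed round spice carousel full of jars with a turning knob on top, radius 95 mm, 235 mm high. Origin: centre of its underside. Bystander, stands behind the rack.
- lever (a joint): Hinge of the steel cam lever on the rack's roof, in rad: 0 = free, leaning back 0.6 rad from upright towards the rack's rear (+x); grows as it is flipped forward over the top; 2.17 = locked, the arm level and pointing to the rack's -x, its nose hanging in front of the drawer's face. It starts at 0 to 0.35 and stays where it is left (about 0.08 N m).
- lever_pivot (a point): Axis of the cam lever, fixed on the rack at x = -85 mm, y = +50 mm, 141 mm above the cart top (roof top at 124 mm); the axis runs along the rack's y. Axes as the rack's.
- lever_end (a point): Free end of the lever's arm, 85 mm from the axis, moves with it. The arm is 9 mm thick and 22 mm wide, with a cross paddle 40 mm wide at its last 16 mm; a nose 12 mm thick sticks out 36 mm from its forward side 48 mm from the axis.

How it is judged (in metres and radians):
On the way, in this order (a step that is already met when the one before it is completed fails the run):
1. the lid is seated on the bowl and the short jar stands in the compartment, both let go, the drawer still open and the lever not yet flipped (horizontal distance between lid and bowl_mouth below 0.01 m and z of lid in the frame of bowl_mouth below -0.004 m and angle between lid's own z axis and vertical below 0.08 rad and x of jar in the frame of bay between -0.05 and 0.05 m and y of jar in the frame of bay between -0.05 and 0.05 m and z of jar in the frame of bay below 0.005 m and angle between jar's own z axis and vertical below 0.1 rad and contact force between the fingers and lid below 0.05 N and contact force between the fingers and jar below 0.05 N and value of joint drawer above 0.06 m and value of joint lever below 1 rad), for 0.2 s.
2. the drawer is shut, the lever not yet flipped over (value of joint drawer below 0.005 m and value of joint lever below 1 rad), for 0.2 s.
3. the lever is flipped over to the front, the drawer shut (value of joint drawer below 0.005 m and value of joint lever above 2 rad), for 0.2 s.
At the end, for the whole second after the job is handed in: The lid sits in the bowl (within 10 mm of centre, level within 0.08 rad, plug below the rim), the short jar stands on the floor of the compartment beside it (upright within 0.1 rad), the drawer is shut within 5 mm, the lever is within 0.17 rad of its locked stop, all at rest (all of step 3 and horizontal distance between lid and bowl_mouth below 0.01 m and z of lid in the frame of bowl_mouth below -0.004 m and angle between lid's own z axis and vertical below 0.08 rad and x of jar in the frame of bay between -0.05 and 0.05 m and y of jar in the frame of bay between -0.05 and 0.05 m and z of jar in the frame of bay below 0.005 m and angle between jar's own z axis and vertical below 0.1 rad and linear speed of each of jar, lid below 0.02 m/s); the robot touches nothing.
It fails at once if the tall jar was moved more than 40 mm or tipped (distance of tall_jar from where it was at the start of the episode above 0.04 m or angle between tall_jar's own z axis and vertical above 0.4 rad).
It fails at once if the tongs were moved more than 40 mm (distance of tongs from where it was at the start of the episode above 0.04 m).
It also fails if it takes over 72 s, if anything falls off the work surface, if the arm or the gripper's body presses on something with over 40 N, if the wrist force passes 120 N, or if a joint passes its speed limit or range.

## Working session

There is one attempt and no reset: what is moved stays moved. The work goes in short steps, Python scripts to look and compute and a tool call to move; the robot and the scene stay as the last step left them, time stands still between calls to the robot, and variables do not carry over. Pictures are saved under pics/ and viewed, at most 10 in all, crops included, and the job is handed in when it is done.

Besides the shell and the picture viewer there is one more tool, called after ">>>" as a command line: name --argument value ..., lists and objects as JSON in quotes. drive_tool: Moves the arm, as the interface text tells. Its arguments: {"type":"object","properties":{"deltas":{"type":"array"},"claw":{"type":"number"}},"required":["deltas"]}

```bash
mkdir -p pics; ls
python3 - <<'E'
from bench import arm,get_image
import cv2,numpy as np
for n in("scene","top"):
    d=get_image(n); cv2.imwrite(f"pics/{n}0.png",d["img"][:,:,::-1]); print(n,d["fx"],d["fy"],d["cx"],d["cy"],d["eye"],d["orientation"])
s=arm.read_state(); print(s["position"],s["ee_rot"],s["clock"],s["gripper_width"])
E
```

```text
pics
scene 462.3491934675418 462.3491934675418 318.93332585829097 235.49999361097767 [948.1104413  767.59056115 973.21208098] [ 0.21767432  0.90329715 -0.35902981 -0.08814619]
top 465.3961196228828 465.3961196228828 325.84087913667133 235.93853288625695 [ 410.23270096  108.50759845 1308.02740028] [ 0.71565356 -0.69412013  0.06169652 -0.04723107]
[ 228.63174408 -581.10132955  230.31997274] [-1.86247635e-01  9.82502322e-01  9.75596213e-04 -2.33362678e-04] 0.1 85.76649496211876
```

View pics/scene0.png

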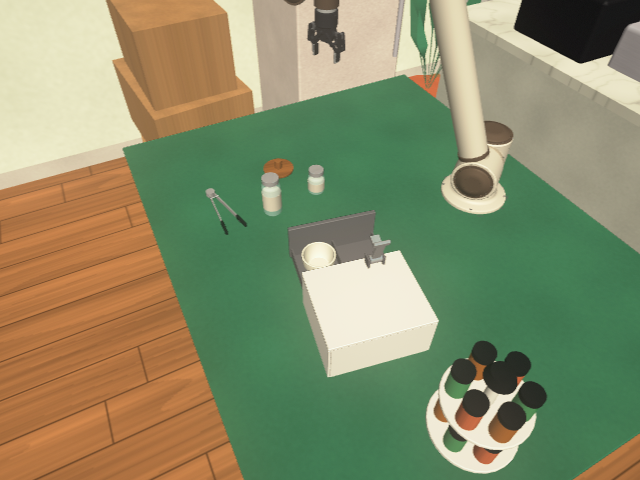

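View pics/top0.png

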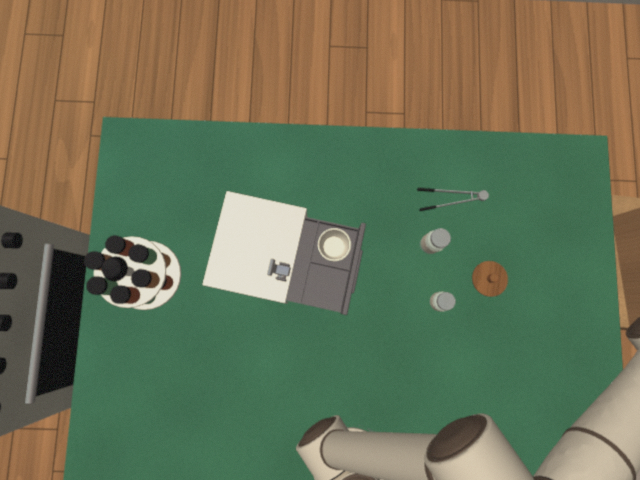

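The scene view shows the rack with its open drawer, bowl and lever around (350,280). The lid is at (279,168), the short jar at (316,180), the tall jar at (271,195) and the tongs at (225,210). The top view shows the roof with corners near (227,192), (306,207), (284,302) and (204,285). In that view the bowl is at (334,245), the lid at (491,279), the short jar cap at (447,301), the tall jar at (438,238) and the lever at (280,269).

```bash
cat > h.py <<'E'
import numpy as np,cv2
from bench import arm,get_image
from scipy.spatial.transform import Rotation as R
def ray(d,p,z):
    v=R.from_quat(d["orientation"]).apply([(p[0]-d["cx"])/d["fx"],(p[1]-d["cy"])/d["fy"],1]); e=np.array(d["eye"])
    return (e+v*(z-e[2])/v[2])
def proj(d,P):
    c=R.from_quat(d["orientation"]).inv().apply(np.array(P)-np.array(d["eye"])); return np.array([d["fx"]*c[0]/c[2]+d["cx"],d["fy"]*c[1]/c[2]+d["cy"]])
def blob(m,box):
    x0,y0,x1,y1=box; k=np.zeros_like(m,np.uint8); k[y0:y1,x0:x1]=m[y0:y1,x0:x1]
    c=max(cv2.findContours(k,cv2.RETR_EXTERNAL,cv2.CHAIN_APPROX_NONE)[0],key=cv2.contourArea); return c
E
python3 - <<'E'
from h import *
d=get_image("top"); im=d["img"].astype(int); hsv=cv2.cvtColor(d["img"],cv2.COLOR_RGB2HSV).astype(int)
ng=~((hsv[:,:,0]>60)&(hsv[:,:,0]<95)&(hsv[:,:,1]>90))
white=(hsv[:,:,2]>190)&(hsv[:,:,1]<60)
c=blob(white,(190,180,320,310)); ch=cv2.convexHull(c); q=cv2.approxPolyDP(ch,8,True)[:,0]
W=[ray(d,p,124)[:2] for p in q]; print("roof",q.tolist(),np.round(W,1).tolist(),[round(np.linalg.norm(W[i]-W[i-1])) for i in range(len(W))])
(cx,cy),sz,a=cv2.minAreaRect(np.array(W,np.float32)); print("rect",cx,cy,sz,a)
wh=(hsv[:,:,2]>150)&(im[:,:,0]-im[:,:,2]>12)
c=blob(wh,(312,222,357,266)); e=cv2.fitEllipse(cv2.convexHull(c)); print("bowl",e,ray(d,e[0],66))
c=blob(ng,(465,255,515,305)); e=cv2.fitEllipse(c); print("lid",e,ray(d,e[0],12), "r",e[1][0]/2/d["fx"]*1290)
big=cv2.resize(d["img"][210:320,200:520],(800,275),interpolation=cv2.INTER_CUBIC)
b1=cv2.resize(d["img"][225:320,405:515],(440,380),interpolation=cv2.INTER_CUBIC)
s=get_image("scene"); b2=cv2.resize(s["img"][150:270,240:400],(0,0),fx=2.2,fy=2.2,interpolation=cv2.INTER_CUBIC)
o=np.zeros((580,800,3),np.uint8); o[:275]=big; o[280:280+264,:352]=b2; t=cv2.resize(b1,(347,300)); o[280:580,360:707]=t
cv2.imwrite("pics/c1.png",o[:,:,::-1])
E
```

```text
roof [[227, 192], [305, 209], [284, 301], [203, 284]] [[701.9, 347.2], [663.6, 143.0], [425.7, 187.3], [462.2, 392.8]] [244, 208, 242, 209]
rect 562.8712158203125 267.74853515625 (208.641845703125, 244.0664520263672) 79.37896728515625
bowl ((333.9359436035156, 244.22311401367188), (33.29582977294922, 33.54582595825195), 97.04570770263672) [581.805669    63.35713401  66.        ]
lid ((489.6719055175781, 278.2539367675781), (36.00345230102539, 37.931785583496094), 132.27947998046875) [ 506.99791226 -377.55903083   12.        ] r 49.897766128730694
```

View pics/c1.png

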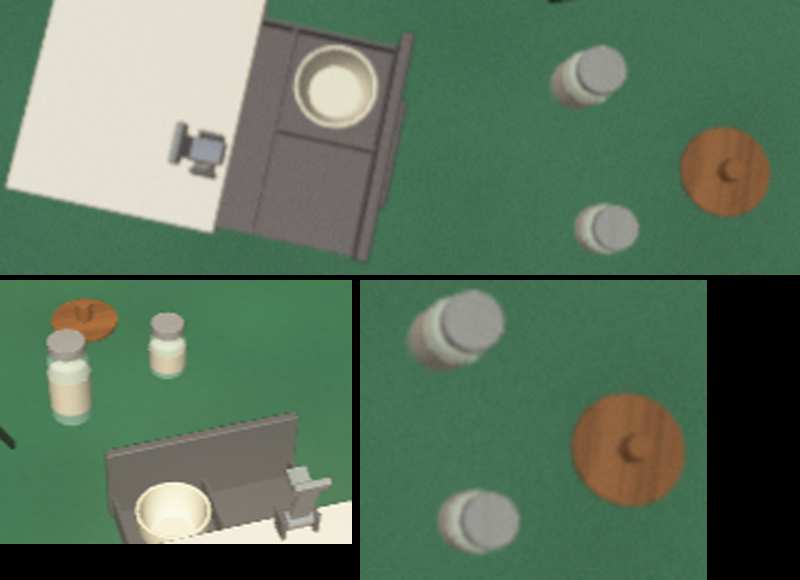

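The crops show the face's outer top edge running from about (365,224) to (347,315) in the top image, the short jar cap at about (446,301.5) and the tall jar cap at about (440.5,238). The lid is right way up with its knob clear. The lever leans back over the roof.

Run:
```python
from h import *
d=get_image("top"); s=get_image("scene"); hsv=cv2.cvtColor(d["img"],cv2.COLOR_RGB2HSV).astype(int)
cap=(hsv[:,:,1]<30)&(hsv[:,:,2]>110)
for n,b,z in(("jar",(425,285,465,320),85),("tall",(415,225,460,260),130)):
    c=blob(cap,b); e=cv2.fitEllipse(c); print(n,e,ray(d,e[0],z))
knob=ray(d,(405+(640-360)/3.155,225+(445-280)/3.158),46); print("knob",knob)
jp=ray(d,(445.9,301.5),85); print("jar byeye",jp)
xr=np.array([.180,.984]); yr=np.array([-.984,.18]); C=np.array([562.9,267.7])
for p in((364.8,224),(347.2,314.8)):
    w=ray(d,p,118)[:2]-C; print("face rack xy",w@xr,w@yr)
b=np.array([581.8,63.4])-C; print("bowl rack",b@xr,b@yr)
for P in([507,-377.6,46],[*jp[:2],85],[581.8,63.4,66],[663.6,143,124],[425.7,187.3,124]): print("scene px",proj(s,P))
```

```text
jar ((443.4018249511719, 300.9325256347656), (18.318111419677734, 21.69709014892578), 91.2125015258789) [ 438.52242048 -226.55204129   85.        ]
tall ((437.5899963378906, 239.10888671875), (19.82998275756836, 25.075345993041992), 64.0682144165039) [ 594.75956068 -200.78237475  130.        ]
knob [ 507.54155111 -376.09267438   46.        ]
jar byeye [ 437.24131717 -233.11460963   85.        ]
face rack xy -264.7997763761592 -116.98710204849658
face rack xy -266.8436150309131 120.97405323454907
bowl rack -197.6292 -55.37159999999997
scene px [278.22724815 159.04718221]
scene px [317.31547229 168.21654008]
scene px [319.60240625 253.33681606]
scene px [304.26306022 271.68424311]
scene px [399.25520681 249.88057398]
```

>>> drive_tool --deltas '[[[0, 0, 0], [0, 0, -8.3]], [[0, 0, 0], [0, 0, -8.3]], [[0, 0, 0], [0, 0, -8.3]], [[0, 0, 0], [0, 0, -8.3]], [[0, 0, 0], [0, 0, -8.3]], [[0, 0, 0], [0, 0, -8.3]], [[0, 0, 0], [0, 0, -8.3]], [[-2.5, -2.4, 0], [0, 0, 0]], [[-2.5, -2.4, 0], [0, 0, 0]], [[-2.5, -2.4, 0], [0, 0, 0]], [[-2.5, -2.4, 0], [0, 0, 0]], [[-2.5, -2.4, 0], [0, 0, 0]]]' --claw 8.5

```text
clock: 1.5
position: [370.4, -479.4, 231.3]
ee_rot: [-0.64, 0.768, -0.0, 0.0]
contact_force: [-0.4, 0.2, 0.0]
gripper_width: 85.4
grasp_force: 0.0
```

>>> drive_tool --deltas '[[[-2.5, -2.4, 0], [0, 0, 0]], [[-2.5, -2.4, 0], [0, 0, 0]], [[-2.5, -2.4, 0], [0, 0, 0]], [[-2.5, -2.4, 0], [0, 0, 0]], [[-1, -1, 2], [0, 0, 0]], [[0, 0, 2], [0, 0, 0]], [[0, 0, 2], [0, 0, 0]], [[0, 0, 0], [0, 0, 0]], [[0, 0, 0], [0, 0, 0]]]'

```text
clock: 2.4
position: [493.7, -391.6, 171.5]
ee_rot: [-0.64, 0.768, -0.0, -0.0]
contact_force: [1.0, 0.1, 0.4]
gripper_width: 85.3
grasp_force: 0.0
```

```bash
cat > go.py <<'E'
import sys
from h import *
s=arm.read_state(); r=R.from_quat(s["ee_rot"]); t=np.array([float(a) for a in sys.argv[1:4]])
print("t",s["clock"],"pos",np.round(s["position"],1),"F",np.round(s["contact_force"],1),"w",round(s["gripper_width"],1),"g",round(s["grasp_force"],1))
print("delta tool cm",np.round(r.inv().apply(t-s["position"])/10,2),"yclose deg",np.degrees(np.arctan2(*r.as_matrix()[1::-1,1])),"tilt",np.degrees(np.arccos(-r.as_matrix()[2,2])))
E
python3 go.py 507 -377 21; python3 -c "
from h import *
d=get_image('top');cv2.imwrite('pics/c2.png',cv2.resize(d['img'][200:340,400:600],(800,560))[:,:,::-1])"
```

```text
t 2.4 pos [ 493.7 -391.6  171.5] F [1.  0.1 0.4] w 85.3 g 0.0
delta tool cm [-1.68 -1.05 15.05] yclose deg 169.5918920117042 tilt 0.03583430356709121
```

>>> drive_tool --deltas '[[[-0.9, -0.5, 3], [0, 0, 0]], [[-0.8, -0.55, 3], [0, 0, 0]], [[0, 0, 3], [0, 0, 0]], [[0, 0, 2], [0, 0, 0]], [[0, 0, 2], [0, 0, 0]], [[0, 0, 1], [0, 0, 0]], [[0, 0, 1], [0, 0, 0]], [[0, 0, 0], [0, 0, 0]]]'

```text
clock: 3.25
position: [506.9, -376.6, 21.0]
ee_rot: [-0.64, 0.769, 0.0, -0.0]
contact_force: [-0.9, -0.1, -0.6]
gripper_width: 85.1
grasp_force: 0.0
```

>>> drive_tool --deltas '[[[0, 0, 0], [0, 0, 0]], [[0, 0, 0], [0, 0, 0]], [[0, 0, 0], [0, 0, 0]], [[0, 0, 0], [0, 0, 0]], [[0, 0, 0], [0, 0, 0]], [[0, 0, 0], [0, 0, 0]], [[0, 0, 0], [0, 0, 0]], [[0, 0, 0], [0, 0, 0]]]' --claw 0

```text
clock: 4.05
position: [507.6, -376.8, 22.2]
ee_rot: [-0.64, 0.768, -0.001, 0.0]
contact_force: [0.2, 1.2, 6.2]
gripper_width: 22.4
grasp_force: 59.2
```

```bash
python3 go.py 507 -377 21; python3 -c "
from h import *
d=get_image('scene');cv2.imwrite('pics/c2.png',cv2.resize(d['img'][90:230,200:400],(800,560))[:,:,::-1])"
```

```text
t 4.05 pos [ 507.6 -376.8   22.2] F [0.2 1.2 6.2] w 22.4 g 59.2
delta tool cm [0.03 0.05 0.12] yclose deg 169.5971032420035 tilt 0.08617774366718413
```

View pics/c2.png

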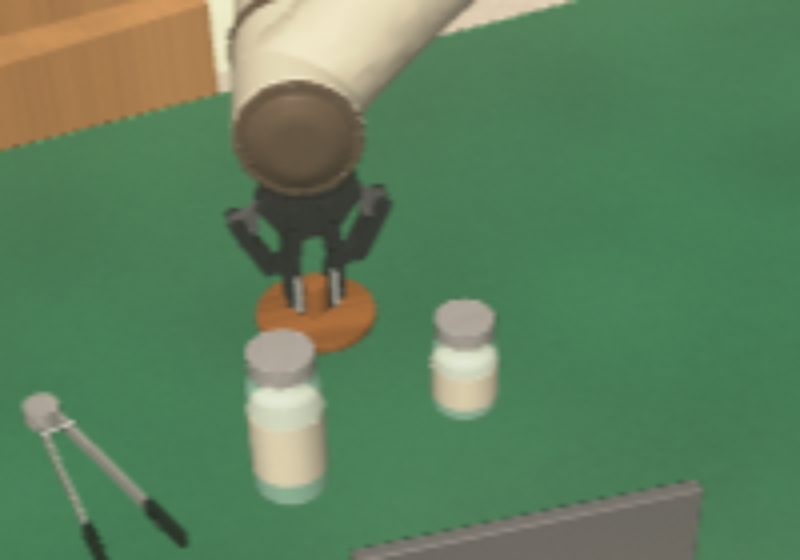

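The scene crop shows the fingers closed around the lid's knob at about (315,295) in the crop. Both jars and the tongs are undisturbed.

>>> drive_tool --deltas '[[[0, 0, -1], [0, 0, 0]], [[0, 0, -2], [0, 0, 0]], [[0, 0, -3], [0, 0, 0]], [[0, 0, -3], [0, 0, 0]], [[0, 0, -3], [0, 0, 0]], [[0, 0, -3], [0, 0, 0]], [[0, 0, -2], [0, 0, 0]], [[0, 0, -1], [0, 0, 0]], [[-1, 0, 0], [0, 0, 0]], [[-2, 0, 0], [0, 0, 0]], [[-3, 0, 0], [0, 0, 0]], [[-3, 0, 0], [0, 0, 0]]]'

```text
clock: 5.3
position: [522.2, -286.3, 198.9]
ee_rot: [-0.639, 0.769, 0.002, -0.001]
contact_force: [0.4, 0.3, -0.5]
gripper_width: 21.9
grasp_force: 59.0
```

>>> drive_tool --deltas '[[[-3.5, 0, 0], [0, 0, 0]], [[-3.5, 0, 0], [0, 0, 0]], [[-3.5, 0, 0], [0, 0, 0]], [[-3.5, 0, 0], [0, 0, 0]], [[-3.5, 0, 0], [0, 0, 0]], [[-3.5, 0, 0], [0, 0, 0]], [[-3.5, 0, 0], [0, 0, 0]], [[-3.5, 0, 0], [0, 0, 0]], [[-3.5, 0.5, 0], [0, 0, 0]], [[-2.5, 0, 0], [0, 0, 0]], [[-1.6, 0, 0], [0, 0, 0]], [[0, 0, 0], [0, 0, 0]]]'

```text
clock: 6.5
position: [582.3, 64.8, 199.7]
ee_rot: [-0.641, 0.768, 0.001, -0.001]
contact_force: [0.3, -0.0, -1.4]
gripper_width: 22.2
grasp_force: 59.0
```

```bash
python3 go.py 582 63 80
python3 - <<'E'
from h import *
d=get_image('scene'); p=arm.read_state()["position"]
hsv=cv2.cvtColor(d["img"],cv2.COLOR_RGB2HSV).astype(int)
wood=(hsv[:,:,0]<20)&(hsv[:,:,1]>120)&(hsv[:,:,2]>60)
z=p[2]-22+8
q=proj(d,[p[0],p[1],z+4]); print("pred flange mid px",q)
x,y=q.astype(int); c=blob(wood,(x-50,y-50,x+50,y+50)); print("bbox",cv2.boundingRect(c),cv2.fitEllipse(cv2.convexHull(c)))
cir=[proj(d,[p[0]+50*np.cos(t),p[1]+50*np.sin(t),zz]) for t in np.linspace(0,6.28,60) for zz in(z,z+8)]
print("pred bbox",np.min(cir,0),np.max(cir,0))
cv2.imwrite('pics/c3.png',cv2.resize(d['img'][150:300,220:420],(800,600))[:,:,::-1])
E
```

```text
t 6.5 pos [582.3  64.8 199.7] F [ 0.3 -0.  -1.4] w 22.2 g 59.0
delta tool cm [ 0.17 -0.04 11.97] yclose deg 169.71232371524158 tilt 0.15004333681712054
pred flange mid px [319.74824464 219.55657897]
bbox (299, 206, 41, 30) ((319.3187561035156, 220.4770050048828), (30.030344009399414, 40.92374038696289), 89.73589324951172)
pred bbox [298.94437804 204.22387566] [340.55936795 235.77215477]
```

View pics/c3.png

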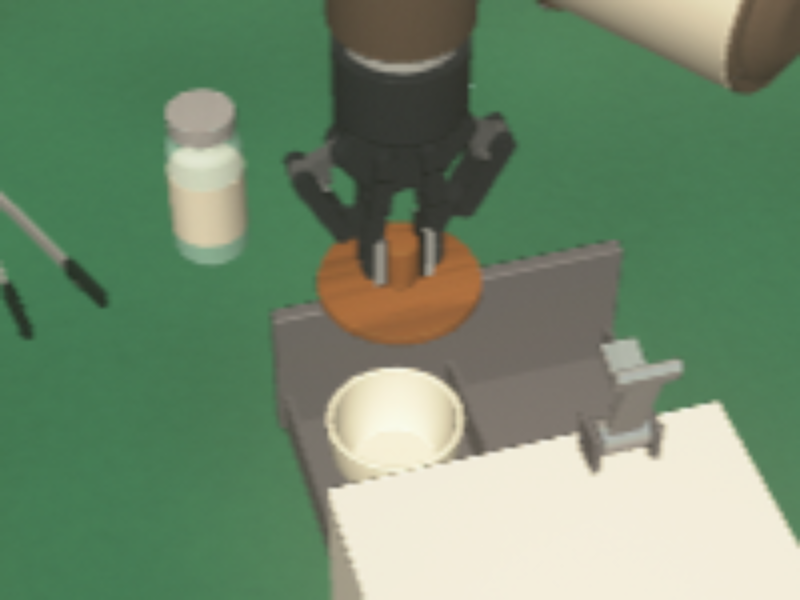

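The lid is level and held over the bowl, whose rim centre is about (319,253) in the full image. The lid's bounding box matches the prediction to 1–2 px, so I'll lower it.

>>> drive_tool --deltas '[[[0.15, 0, 3], [0, 0, 0]], [[0, 0, 3], [0, 0, 0]], [[0, 0, 2], [0, 0, 0]], [[0, 0, 1.5], [0, 0, 0]], [[0, 0, 1], [0, 0, 0]], [[0, 0, 0.5], [0, 0, 0]], [[0, 0, 0.4], [0, 0, 0]], [[0, 0, 0.3], [0, 0, 0]], [[0, 0, 0.1], [0, 0, 0]], [[0, 0, 0], [0, 0, 0]]]'

```text
clock: 7.55
position: [582.7, 61.6, 83.7]
ee_rot: [-0.64, 0.768, -0.0, 0.0]
contact_force: [0.3, 0.4, -1.6]
gripper_width: 21.6
grasp_force: 59.1
```

>>> drive_tool --deltas '[[[-0.15, 0, 0.2], [0, 0, 0]], [[0, 0, 0.1], [0, 0, 0]], [[0, 0, 0.1], [0, 0, 0]], [[0, 0, 0], [0, 0, 0]]]'

```text
clock: 7.95
position: [583.0, 63.3, 80.5]
ee_rot: [-0.64, 0.768, -0.0, 0.0]
contact_force: [-3.2, 0.4, 5.1]
gripper_width: 22.0
grasp_force: 59.7
```

>>> drive_tool --deltas '[[[0, 0, 0], [0, 0, 0]], [[0, 0, 0], [0, 0, 0]], [[0, 0, 0], [0, 0, 0]], [[0, 0, 0], [0, 0, 0]], [[0, 0, -1], [0, 0, 0]], [[0, 0, -2], [0, 0, 0]], [[0, 0, -3], [0, 0, 0]], [[0, 0, -3], [0, 0, 0]], [[0, 0, -3], [0, 0, 0]], [[3.5, 0, 0], [0, 0, 0]], [[3.5, 0, 0], [0, 0, 0]], [[3.5, 0, 0], [0, 0, 0]]]' --claw 5

```text
clock: 9.15
position: [563.6, -41.1, 200.5]
ee_rot: [-0.64, 0.768, -0.0, 0.001]
contact_force: [-0.4, -0.3, -0.8]
gripper_width: 49.9
grasp_force: 0.0
```

>>> drive_tool --deltas '[[[3.5, 1, 0], [0, 0, 0]], [[3.5, 1.5, 0], [0, 0, 0]], [[3.5, 1.5, 0], [0, 0, 0]], [[3.5, 1.5, 0], [0, 0, 0]], [[3, 1.5, 0], [0, 0, 0]], [[2, 1.5, 0], [0, 0, 0]], [[0, 0, 0], [0, 0, 0]]]' --claw 8.5

```text
clock: 9.85
position: [443.8, -213.3, 200.1]
ee_rot: [-0.639, 0.77, -0.0, 0.0]
contact_force: [0.7, 0.5, -0.3]
gripper_width: 85.1
grasp_force: 0.0
```

```bash
python3 go.py 437 -233 38
python3 - <<'E'
from h import *
d=get_image('scene')
def wood(d):
    h=cv2.cvtColor(d["img"],cv2.COLOR_RGB2HSV).astype(int); return (h[:,:,0]<20)&(h[:,:,1]>120)&(h[:,:,2]>60)
t=get_image('top')
for m,b in((d,(280,220,360,290)),(t,(305,215,365,275))):
    c=blob(wood(m),b); e=cv2.fitEllipse(cv2.convexHull(c)); print(cv2.boundingRect(c),e,ray(m,e[0],71))
cir=[proj(d,[582+50*np.cos(a),63+50*np.sin(a),zz]) for a in np.linspace(0,6.28,60) for zz in(66,74)]; print(np.min(cir,0),np.max(cir,0))
o=np.zeros((560,800,3),np.uint8); o[:,:400]=cv2.resize(d['img'][170:310,270:370],(400,560)); o[:400,400:]=cv2.resize(t['img'][210:310,300:400],(400,400))
cv2.imwrite('pics/c4.png',o[:,:,::-1])
c=blob(((lambda h:(h[:,:,1]<45)&(h[:,:,2]>110))(cv2.cvtColor(d["img"],cv2.COLOR_RGB2HSV).astype(int))),(300,155,335,180)); r=cv2.boundingRect(c); print("jarcap",r, "pred centre top",proj(d,[437,-233,85]), proj(d,[438.5,-226.5,85]))
E
```

```text
t 9.85 pos [ 443.8 -213.3  200.1] F [ 0.7  0.5 -0.3] w 85.1 g 0.0
delta tool cm [ 2.06  0.31 16.21] yclose deg 169.38027050645746 tilt 0.012749182365778764
(300, 238, 38, 30) ((318.56048583984375, 252.5965118408203), (29.513267517089844, 37.944068908691406), 89.16929626464844) [585.06071949  63.78506312  71.        ]
(317, 226, 36, 37) ((334.30517578125, 244.13755798339844), (35.371559143066406, 35.9664306640625), 6.014617919921875) [581.37829824  62.55367308  71.        ]
[300.18745394 237.16938085] [338.75895005 268.12518459]
jarcap (308, 165, 16, 15) pred centre top [317.40258656 168.21506601] [317.93215646 169.54271429]
```

View pics/c4.png

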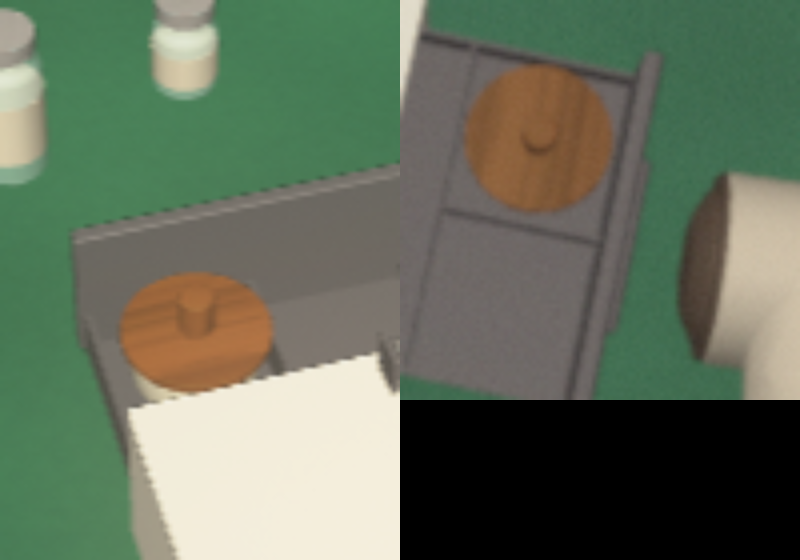

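The lid sits level and centred on the bowl: its centre in the top image is (334.3,244.1), within 1 mm of the bowl's. Now the jar.

>>> drive_tool --deltas '[[[1, 0.1, 2], [0, 0, 0]], [[0.9, 0, 3], [0, 0, 0]], [[0, 0, 3], [0, 0, 0]], [[0, 0, 3], [0, 0, 0]], [[0, 0, 2.5], [0, 0, 0]], [[0, 0, 2], [0, 0, 0]], [[0, 0, 1], [0, 0, 0]], [[0, 0, 0], [0, 0, 0]]]'

```text
clock: 10.75
position: [441.5, -229.6, 33.2]
ee_rot: [-0.64, 0.768, 0.001, -0.001]
contact_force: [-0.3, -0.1, 0.3]
gripper_width: 85.1
grasp_force: 0.0
```

>>> drive_tool --deltas '[[[0, 0, 0], [0, 0, 0]], [[0, 0, 0], [0, 0, 0]], [[0, 0, 0], [0, 0, 0]], [[0, 0, 0], [0, 0, 0]], [[0, 0, 0], [0, 0, 0]], [[0, 0, 0], [0, 0, 0]]]' --claw 0

```text
clock: 11.35
position: [442.6, -230.5, 36.0]
ee_rot: [-0.64, 0.768, -0.001, 0.001]
contact_force: [-0.6, 1.5, 5.5]
gripper_width: 49.5
grasp_force: 62.4
```

>>> drive_tool --deltas '[[[0, 0, -1], [0, 0, 0]], [[0, 0, -2], [0, 0, 0]], [[0, 0, -3], [0, 0, 0]], [[0, 0, -3], [0, 0, 0]], [[0, 0, -3], [0, 0, 0]], [[0, 0, -3], [0, 0, 0]], [[0, 0, -1], [0, 0, 0]], [[0, 0, 0], [0, 0, 0]]]'

```text
clock: 12.15
position: [442.0, -230.3, 196.1]
ee_rot: [-0.64, 0.769, -0.002, 0.001]
contact_force: [-0.0, -0.1, -1.8]
gripper_width: 49.8
grasp_force: 62.5
```

```bash
python3 go.py 468 84 180;  python3 - <<'E'
from h import *
d=get_image('scene'); p=arm.read_state()["position"]; z=p[2]-34
b=proj(d,[p[0],p[1],z]); t=proj(d,[p[0],p[1],z+85]); print(b,t)
x,y=((b+t)/2).astype(int); f=b-t; print(f)
im=d['img'][y-70:y+50,x-80:x+80].copy(); im=cv2.resize(im,(800,600))
for q in(b,t): cv2.circle(im,tuple(int(v) for v in (q-[x-80,y-70])*5),4,(255,0,0),-1)
cv2.imwrite('pics/c5.png',im[:,:,::-1])
E
```

```text
t 12.15 pos [ 442.  -230.3  196.1] F [-0.  -0.1 -1.8] w 49.8 g 62.5
delta tool cm [-31.38   3.14   1.61] yclose deg 169.55914513408118 tilt 0.24168843999707046
[316.67382067 148.86357874] [316.65535034 123.93545136]
[1.84703271e-02 2.49281274e+01]
```

View pics/c5.png

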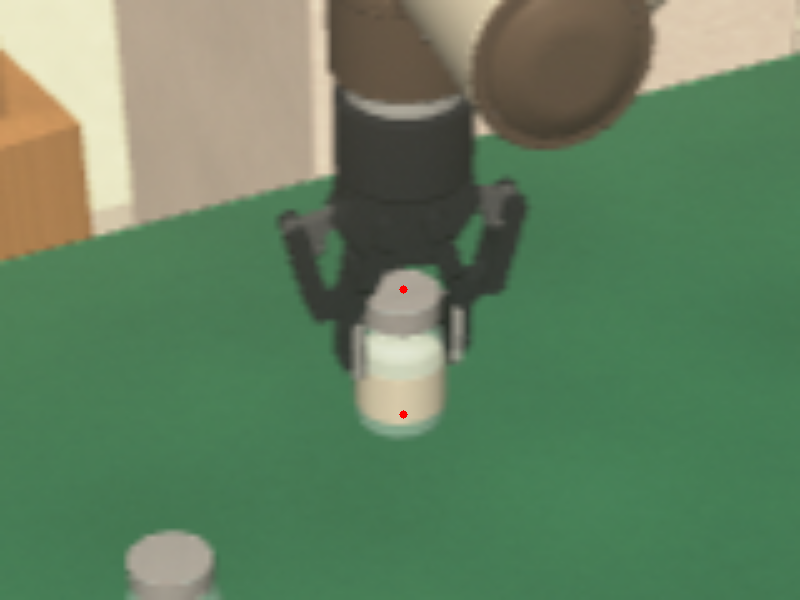

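The jar is held upright and centred between the fingers, with its base and cap on the predicted points. Now I'll carry it to the bay.

>>> drive_tool --deltas '[[[-1.5, 0.3, 0], [0, 0, 0]], [[-3, 0.3, 0], [0, 0, 0]], [[-3.5, 0.4, 0], [0, 0, 0]], [[-3.5, 0.4, 0], [0, 0, 0]], [[-3.5, 0.4, 0], [0, 0, 0]], [[-3.5, 0.4, 0], [0, 0, 0]], [[-3.5, 0.4, 0], [0, 0, 0]], [[-3.5, 0.3, 0], [0, 0, 0]], [[-3, 0.2, 0], [0, 0, 0]], [[-1.9, 0, 0], [0, 0, 0]], [[-1, 0, 0], [0, 0, 0]], [[0, 0, 0], [0, 0, 0]]]'

```text
clock: 13.4
position: [467.2, 84.6, 192.9]
ee_rot: [-0.64, 0.768, 0.0, -0.001]
contact_force: [0.6, -0.0, -1.9]
gripper_width: 49.8
grasp_force: 62.5
```

```bash
python3 go.py 468 84 52
```

```text
t 13.4 pos [467.2  84.6 192.9] F [ 0.6 -0.  -1.9] w 49.8 g 62.5
delta tool cm [ 0.02 -0.13 14.09] yclose deg 169.6463257964884 tilt 0.1763724620718052
```

>>> drive_tool --deltas '[[[0, 0, 2], [0, 0, 0]], [[0, 0, 3], [0, 0, 0]], [[0, 0, 3], [0, 0, 0]], [[0, 0, 2], [0, 0, 0]], [[0, 0, 1.5], [0, 0, 0]], [[0, 0, 1], [0, 0, 0]], [[0, 0, 0.7], [0, 0, 0]], [[0, 0, 0.4], [0, 0, 0]], [[0, 0, 0], [0, 0, 0]], [[0, 0, 0], [0, 0, 0]]]'

```text
clock: 14.4
position: [468.2, 84.3, 58.8]
ee_rot: [-0.64, 0.768, -0.0, 0.001]
contact_force: [0.1, 0.2, -1.6]
gripper_width: 49.7
grasp_force: 62.5
```

>>> drive_tool --deltas '[[[0, 0, 0.2], [0, 0, 0]], [[0, 0, 0.2], [0, 0, 0]], [[0, 0, 0.1], [0, 0, 0]], [[0, 0, 0.1], [0, 0, 0]], [[0, 0, 0], [0, 0, 0]]]'

```text
clock: 14.9
position: [467.6, 84.1, 52.2]
ee_rot: [-0.64, 0.768, 0.0, -0.0]
contact_force: [-0.7, -1.1, -1.6]
gripper_width: 49.9
grasp_force: 62.5
```

>>> drive_tool --deltas '[[[0, 0, 0.1], [0, 0, 0]], [[0, 0, 0], [0, 0, 0]]]'

```text
clock: 15.1
position: [467.8, 84.2, 52.0]
ee_rot: [-0.64, 0.768, -0.0, -0.0]
contact_force: [-2.7, 0.6, 4.5]
gripper_width: 49.6
grasp_force: 63.1
```

Contact. I'll release and rise.

>>> drive_tool --deltas '[[[0, 0, 0], [0, 0, 0]], [[0, 0, 0], [0, 0, 0]], [[0, 0, 0], [0, 0, 0]], [[0, 0, 0], [0, 0, 0]], [[0, 0, -1], [0, 0, 0]], [[0, 0, -2], [0, 0, 0]], [[0, 0, -3], [0, 0, 0]], [[0, 0, -3], [0, 0, 0]], [[0, 0, -3], [0, 0, 0]], [[0, 0, -3], [0, 0, 0]], [[0, 0, 0], [0, 0, 0]]]' --claw 6.5

```text
clock: 16.2
position: [470.3, 85.1, 206.6]
ee_rot: [-0.64, 0.768, -0.002, 0.005]
contact_force: [0.4, 0.4, 0.2]
gripper_width: 65.2
grasp_force: 0.0
```

>>> drive_tool --deltas '[[[1, 0, 0], [0, 0, 0]], [[3, 0, 0], [0, 0, 0]], [[3.5, 0, 0], [0, 0, 0]], [[3.5, 0, 0], [0, 0, 0]], [[3.5, 0, 0], [0, 0, 0]], [[3, 0, 0], [0, 0, 0]], [[1, 0, 0], [0, 0, 0]], [[0, 0, 0], [0, 0, 0]]]' --claw 0

```text
clock: 17.0
position: [433.2, -99.0, 200.5]
ee_rot: [-0.639, 0.769, 0.001, -0.001]
contact_force: [0.2, 0.5, -0.3]
gripper_width: -0.1
grasp_force: 0.0
```

```bash
python3 go.py 468 84 52;  python3 - <<'E'
from h import *
d=get_image('scene'); t=get_image('top')
o=np.zeros((560,800,3),np.uint8); o[:,:400]=cv2.resize(d['img'][190:330,290:390],(400,560)); o[:400,400:]=cv2.resize(t['img'][210:330,250:370],(400,400))
cv2.imwrite('pics/c6.png',o[:,:,::-1])
E
```

```text
t 17.0 pos [433.2 -99.  200.5] F [ 0.2  0.5 -0.3] w -0.1 g 0.0
delta tool cm [-18.63  -0.09  14.84] yclose deg 169.4123949409907 tilt 0.12248899914422533
```

View pics/c6.png

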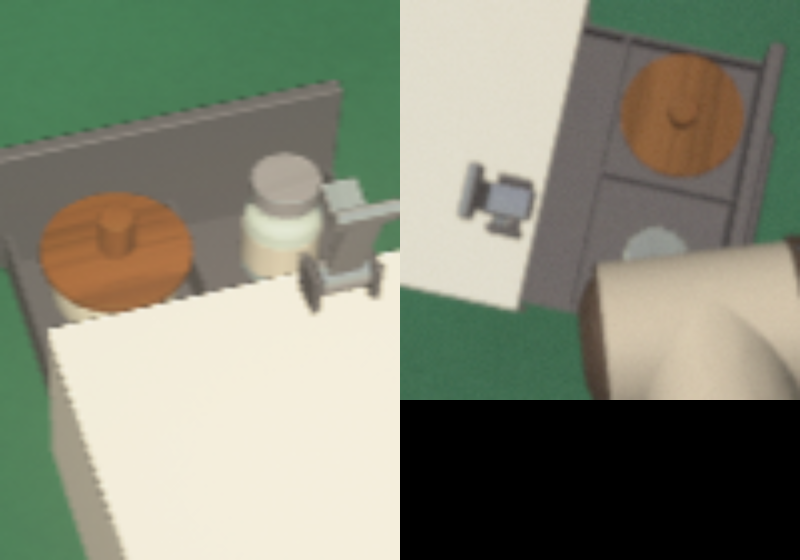

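The jar stands upright in the bay, about (655,245) in the top crop, and the lid stays seated. The lever is still leaning back. Next I'll move in front of the face with the fingers shut.

>>> drive_tool --deltas '[[[-1, -1.5, 0], [0, 0, 0]], [[-2, -2, 1], [0, 0, 0]], [[-2, -2, 2], [0, 0, 0]], [[-2, -2, 3], [0, 0, 0]], [[-1.2, -0.7, 3], [0, 0, 0]], [[0, 0, 2], [0, 0, 0]], [[0, 0, 1], [0, 0, 0]], [[0, 0, 0], [0, 0, 0]], [[-1, 0, 0], [0, 0, 0]], [[-0.5, 0, 0], [0, 0, 0]], [[-0.4, 0, 0], [0, 0, 0]]]'

```text
clock: 18.2
position: [534.0, -12.5, 82.6]
ee_rot: [-0.64, 0.768, -0.001, 0.001]
contact_force: [-0.4, -0.2, -0.3]
gripper_width: 0.2
grasp_force: 0.0
```

```bash
cat > rk.py <<'E'
from h import *
s=arm.read_state(); C=np.array([562.9,267.7]); v=np.array(s["position"][:2])-C
print("rack x",v@[.18,.984],"y",v@[-.984,.18],"z",s["position"][2],"Fx",np.array(s["contact_force"][:2])@[.18,.984],s["clock"],np.round(s["contact_force"],1),np.round(s["joints"],2))
E
python3 rk.py
```

```text
rack x -280.8784502845671 y -21.99786221328881 z 82.62388888974529 Fx -0.29976206211418466 18.2 [-0.4 -0.2 -0.3] [ 0.28  0.39 -0.41  0.   -0.77 -0.46]
```

>>> drive_tool --deltas '[[[-0.3, 0, 0], [0, 0, 0]], [[-0.3, 0, 0], [0, 0, 0]], [[-0.5, 0, 0], [0, 0, 0]], [[-0.8, 0, 0], [0, 0, 0]], [[-1, 0, 0], [0, 0, 0]], [[-1, 0, 0], [0, 0, 0]], [[-1, 0, 0], [0, 0, 0]], [[-1, 0, 0], [0, 0, 0]], [[-1, 0, 0], [0, 0, 0]], [[-1, 0, 0], [0, 0, 0]], [[-1, 0, 0], [0, 0, 0]], [[-1, 0, 0], [0, 0, 0]]]'

```text
clock: 19.4
position: [551.3, 84.9, 81.3]
ee_rot: [-0.64, 0.768, -0.0, -0.0]
contact_force: [1.9, -2.1, 0.2]
gripper_width: 0.3
grasp_force: 1.0
```

>>> drive_tool --deltas '[[[-0.9, 0, 0], [0, 0, 0]], [[-0.8, 0, 0], [0, 0, 0]], [[-0.7, 0, 0], [0, 0, 0]], [[-0.6, 0, 0], [0, 0, 0]], [[-0.5, 0, 0], [0, 0, 0]], [[-0.4, 0, 0], [0, 0, 0]], [[-0.2, 0, 0], [0, 0, 0]]]'

```text
clock: 20.1
position: [558.5, 124.7, 81.2]
ee_rot: [-0.64, 0.768, 0.0, -0.0]
contact_force: [0.0, -2.1, 0.1]
gripper_width: 0.0
grasp_force: 0.8
```

```bash
python3 rk.py
```

```text
rack x -141.4579227652977 y -21.384526563698486 z 81.24740310768999 Fx -2.0211664224390744 20.1 [ 0.  -2.1  0.1] [ 0.5   0.45 -0.31 -0.   -0.81 -0.68]
```

>>> drive_tool --deltas '[[[-0.3, 0, 0], [0, 0, 0]], [[-0.3, 0, 0], [0, 0, 0]], [[-0.2, 0, 0], [0, 0, 0]], [[-0.2, 0, 0], [0, 0, 0]]]'

```text
clock: 20.5
position: [559.9, 133.4, 81.2]
ee_rot: [-0.64, 0.768, -0.0, -0.001]
contact_force: [2.1, -10.5, 1.2]
gripper_width: -0.2
grasp_force: 4.9
```

>>> drive_tool --deltas '[[[-0.1, 0, 0], [0, 0, 0]], [[0, 0, 0], [0, 0, 0]], [[0, 0, 0], [0, 0, 0]], [[0, 0, 0], [0, 0, 0]], [[0.5, 0, 0], [0, 0, 0]], [[1, 0, 0], [0, 0, 0]], [[2, 0, 0], [0, 0, 0]], [[3, 0, 0], [0, 0, 0]], [[1, 0, -2], [0, 0, 0]], [[0, 0, -3], [0, 0, 0]], [[0, 0, -3], [0, 0, 0]], [[0, 0, -3], [0, 0, 0]]]'

```text
clock: 21.7
position: [546.2, 60.2, 192.4]
ee_rot: [-0.64, 0.769, 0.0, -0.0]
contact_force: [0.2, 0.6, -0.1]
gripper_width: 0.2
grasp_force: 0.0
```

>>> drive_tool --deltas '[[[0, 0, -3], [0, 0, 0]], [[0, 0, -3], [0, 0, 0]], [[0, 0, -2], [0, 0, 0]], [[0, 0, 0], [0, 0, 0]]]'

```text
clock: 22.1
position: [548.0, 60.9, 274.8]
ee_rot: [-0.64, 0.769, -0.001, 0.003]
contact_force: [-0.3, 0.5, 0.9]
gripper_width: -0.0
grasp_force: 0.0
```

```bash
python3 rk.py;  python3 - <<'E'
from h import *
d=get_image('scene'); t=get_image('top')
o=np.zeros((560,800,3),np.uint8); o[:,:400]=cv2.resize(d['img'][190:330,310:410],(400,560)); o[:400,400:]=cv2.resize(t['img'][220:320,250:350],(400,400))
cv2.imwrite('pics/c7.png',o[:,:,::-1])
C=np.array([562.9,267.7]);xr=np.array([.18,.984]);yr=np.array([-.984,.18])
pts={"piv":(-85,50,141)}
for q in(0,.2,.35): pts["end%g"%q]=(-85+85*np.sin(.6-q),50,141+85*np.cos(.6-q))
for n,(x,y,z) in pts.items():
    P=[*(C+x*xr+y*yr),z]; print(n,np.round(P),proj(d,P)-[310,190],proj(t,P)-[250,220])
E
```

```text
rack x -206.17677243002393 y -22.55836864366175 z 274.80415491327295 Fx 0.40923561908863293 22.1 [-0.3  0.5  0.9] [ 0.41  0.23 -0.11  0.   -1.23 -0.59]
piv [498. 193. 141.] [65.97042115 67.14719832] [32.49846973 51.52054947]
end0 [507. 240. 211.] [77.0250683 62.178463 ] [10.52200156 44.92717275]
end0.2 [504. 226. 219.] [74.82233074 54.86923256] [16.34169863 45.94476624]
end0.35 [502. 214. 223.] [72.93094941 49.76396463] [21.22442524 46.87605972]
```

View pics/c7.png

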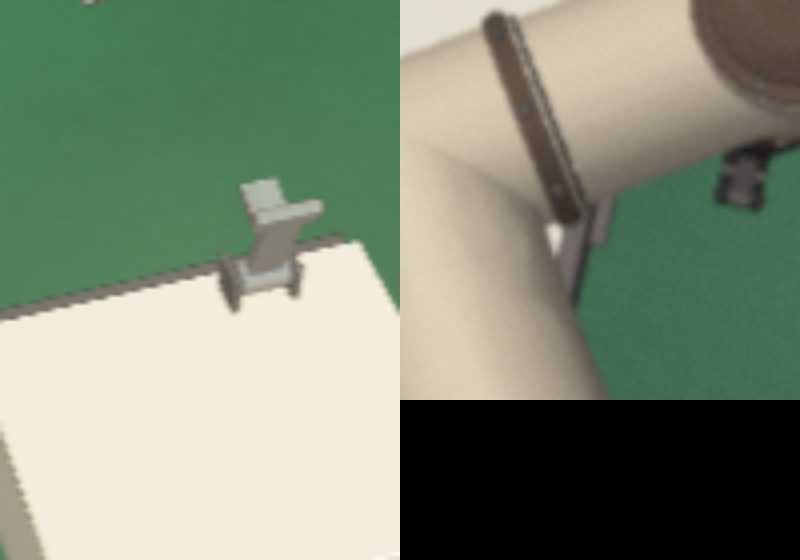

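The drawer is shut flush, and the lever is free at about 0.27 rad, its paddle at (292,210) in the scene crop. I'll go over the lever to behind it.

>>> drive_tool --deltas '[[[-1, 1.5, 0], [0, 0, 0]], [[-2, 2, 0], [0, 0, 0]], [[-3, 2, 0], [0, 0, 0]], [[-3, 1.8, 0], [0, 0, 0]], [[-3, 0, 0], [0, 0, 0]], [[-3, 0, 0], [0, 0, 0]], [[-2.1, 0, 0], [0, 0, 0]], [[-1, 0, 1], [0, 0, 0]], [[0, 0, 2], [0, 0, 0]], [[0, 0, 3], [0, 0, 0]], [[0, 0, 1.5], [0, 0, 0]], [[0, 0, 0], [0, 0, 0]]]'

```text
clock: 23.4
position: [506.0, 250.5, 192.3]
ee_rot: [-0.639, 0.769, 0.0, -0.004]
contact_force: [-0.1, -0.1, -0.2]
gripper_width: 0.1
grasp_force: 0.0
```

```bash
python3 rk.py
```

```text
rack x -27.12654185268423 y 52.861915705492954 z 192.33192350277693 Fx -0.09540008210697003 23.4 [-0.1 -0.1 -0.2] [ 0.75  0.32 -0.19 -0.   -1.07 -0.93]
```

>>> drive_tool --deltas '[[[1, 0, 0], [0, 0, 0]], [[1.1, 0, -0.3], [0, 0, 0]], [[1.1, 0, -0.4], [0, 0, 0]], [[1.1, 0, -0.3], [0, 0, 0]], [[1.2, 0, 0.1], [0, 0, 0]], [[1.3, 0, 0.3], [0, 0, 0]], [[1.1, 0, 0.6], [0, 0, 0]], [[1.1, 0, 0.7], [0, 0, 0]], [[0.8, 0, 1], [0, 0, 0]], [[0.7, 0, 1], [0, 0, 0]], [[0, 0, 0], [0, 0, 0]]]'

```text
clock: 24.5
position: [487.3, 147.8, 166.9]
ee_rot: [-0.639, 0.769, 0.001, -0.003]
contact_force: [0.5, -1.1, 0.1]
gripper_width: -0.5
grasp_force: 0.0
```

```bash
python3 rk.py
```

```text
rack x -131.568149451218 y 52.84202520777501 z 166.91080885547137 Fx -1.0155838069188516 24.5 [ 0.5 -1.1  0.1] [ 0.61  0.25 -0.36 -0.   -0.96 -0.8 ]
```

Tracking well, with light contact. Now I'll press down to the stop.

>>> drive_tool --deltas '[[[0.3, 0, 0.6], [0, 0, 0]], [[0.2, 0, 0.6], [0, 0, 0]], [[0.2, 0, 0.6], [0, 0, 0]], [[0.1, 0, 0.3], [0, 0, 0]], [[0, 0, 0.1], [0, 0, 0]], [[0, 0, 0], [0, 0, 0]]]'

```text
clock: 25.1
position: [487.2, 141.5, 147.0]
ee_rot: [-0.64, 0.768, 0.0, -0.0]
contact_force: [0.4, 0.3, 0.2]
gripper_width: -0.6
grasp_force: 0.0
```

```bash
python3 rk.py
```

```text
rack x -137.8393479580832 y 51.71781164721196 z 147.041941835075 Fx 0.38228178106147775 25.1 [0.4 0.3 0.2] [ 0.6   0.27 -0.4  -0.   -0.91 -0.78]
```

>>> drive_tool --deltas '[[[0.3, 0, 0.1], [0, 0, 0]], [[0.3, 0, 0.1], [0, 0, 0]], [[0, 0, 0.1], [0, 0, 0]], [[0, 0, 0.1], [0, 0, 0]], [[0, 0, 0], [0, 0, 0]]]'

```text
clock: 25.6
position: [486.7, 135.6, 145.3]
ee_rot: [-0.64, 0.768, -0.0, 0.001]
contact_force: [-3.6, 0.3, 10.6]
gripper_width: 0.1
grasp_force: 5.4
```

>>> drive_tool --deltas '[[[0, 0, 0], [0, 0, 0]], [[0, 0, 0], [0, 0, 0]], [[0, 0, -1], [0, 0, 0]], [[0, 0, -3], [0, 0, 0]], [[0, 0, -3], [0, 0, 0]], [[2, 0, -3], [0, 0, 0]], [[3, 0, 0], [0, 0, 0]], [[3.5, 0, 0], [0, 0, 0]], [[3.5, 0, 0], [0, 0, 0]], [[3.5, 0, 0], [0, 0, 0]], [[1, 0, 0], [0, 0, 0]], [[0, 0, 0], [0, 0, 0]]]'

```text
clock: 26.8
position: [456.1, -27.7, 243.5]
ee_rot: [-0.639, 0.769, 0.0, 0.0]
contact_force: [0.1, 0.2, -0.4]
gripper_width: 0.2
grasp_force: 0.0
```

```bash
python3 rk.py
python3 - <<'E'
from h import *
d=get_image('scene'); t=get_image('top')
o=np.zeros((560,800,3),np.uint8); o[:,:400]=cv2.resize(d['img'][180:320,310:410],(400,560)); o[:400,400:]=cv2.resize(t['img'][220:320,250:350],(400,400))
C=np.array([562.9,267.7]);xr=np.array([.18,.984]);yr=np.array([-.984,.18])
P=[*(C-170*xr+50*yr),141]; print("end pred crop px",(proj(d,P)-[310,180])*4,(proj(t,P)-[250,220])*4+[400,0])
cv2.imwrite('pics/c8.png',o[:,:,::-1])
E
```

```text
rack x -309.900292472513 y 51.91657583018545 z 243.48158360867285 Fx 0.23552117359060895 26.8 [ 0.1  0.2 -0.4] [ 0.3   0.08 -0.36 -0.   -1.12 -0.48]
end pred crop px [213.41688913 209.44754415] [662.82409384 234.62137997]
```

View pics/c8.png

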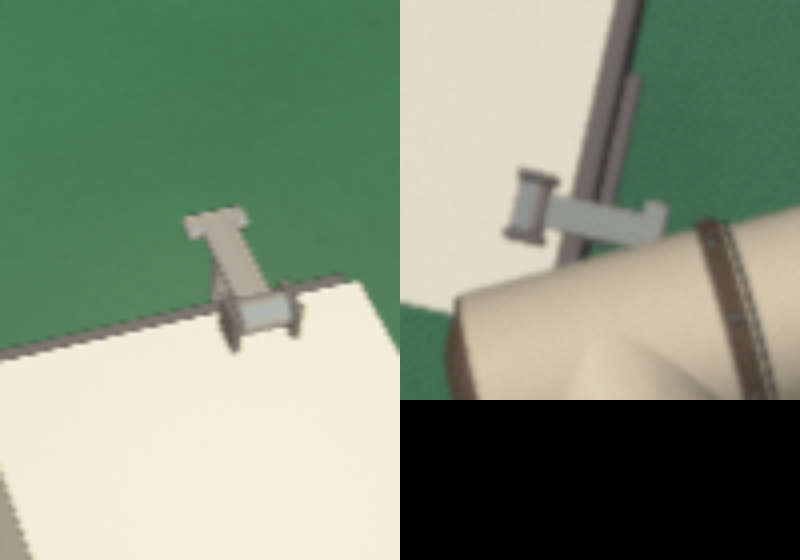

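The lever is level and points to the front. Its end is at (215,212) in the scene crop, against a predicted (213,209), and the drawer is flush. Handing in.

```bash
python3 -c "
from bench import arm
print(arm.job_done())"
```

```text
the job is handed in; nothing more can be done
None
```

I seated the lid on the bowl, stood the short jar in the bay, shut the drawer and locked the lever at its front stop. I handed the job in at about 27 s; it returned no verdict.

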